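# Change the battery of a bedside monitor

### The job

The monitor's battery is flat and the charged one lies ready: swing the blue-knobbed latch fully aside, slide the spent pack out of the bay and lay it in the yellow collection bin. Then slide the charged pack into the bay until it is fully home and swing the latch shut behind it. Leave the alcohol bottle, the tape roll and the thermometer where they are, and the bin standing.

Things in the scene. Friction and masses are not known exactly. Their poses are not given: they have to be found in the camera images.
- monitor: White bedside monitor, fixed, 206 x 150 mm in plan, 118 mm high at the back. Origin: centre of its underside; x points from its open battery deck (front, x = -106 mm) to its back (x = +100), z up. From there to x = -20 mm it is a flat grey deck 8 mm high, 150 mm wide; then a 48 mm high white front with the slot, and behind it the display head, rising at 24 degrees from 68 mm at x = 0.
- slot_mouth (a point): Mouth of the battery slot at deck height, on its centre line; axes as the monitor's. The slot is 79 mm wide, 24.5 mm high above the deck, flared by about 5 mm at the sides and top in its first 10 mm, and ends at a wall 56 mm further along +x.
- bay_seat (a point): Where the origin of a battery pack lies when the pack is fully home (nose against the slot's end wall, lying on the deck, 8 mm above the worktop); axes as the monitor's. A pack at home has its front 50 mm in the slot; its rear 64 mm with the grip rib lie open on the deck.
- latch (a joint): Swing latch: a steel bar turning about an upright pin on the deck, lying across the pack's rear end when shut. 0 = shut; grows counter-clockwise seen from above; at 1.57 rad the bar points out of the bay along the monitor's -x and the pack can pass; stop at 1.75. It stays where it is left (about 2 N at the knob).
- latch_pivot (a point): Axis of the latch pin, 20 mm above the worktop, at the front right corner of the deck (monitor x = -96, y = -57 mm).
- latch_knob (a point): Middle of the latch's upright blue round knob: 17 mm thick, from 24 to 56 mm above the worktop, this point at 42 mm; 40 mm from the pin. The steel bar below it is at most 26 mm high, with a rubber bumper that meets the pack's rear end.
- spent_pack: Used battery pack, fully home in the bay at the start; one gauge cell glows red. Grey slab 114 (x) x 76 (y) x 22 mm. Origin: centre of its underside; x points to its nose (with the contacts; enters the slot first). A dark grip rib stands on top: 36 mm along x, 14 mm thick (y), centred at x = -23 mm, from z = 22 to 48 mm. 0.2 kg.
- charged_pack: Charged battery pack lying rib up on the worktop; all four cells of its gauge glow green. Same shape, size and axes as the spent pack.
- bin: Loose yellow open bin, 170 (x) x 130 (y) x 60 mm high, walls 4 mm (rim 9 mm), inside 162 x 122 mm, floor 4 mm thick. Origin: centre of its underside. 0.7 kg.
- alcohol_bottle: Bystander: small white bottle with blue cap, 41 mm across, 92 mm high, origin at the centre of its foot.
- tape_roll: Bystander: white roll of medical tape lying flat, 50 mm across, 26 mm high, origin at the centre of its underside.
- thermometer: Bystander: white clinical thermometer, 18 x 122 x 13 mm, long along its y, near the front edge of the worktop; origin at the middle of its underside.
Mind the look-alikes: they are no part of the job. What is shaped like the charged_pack but white is not meant.

How it is judged (in metres and radians):
On the way, in this order (a step that is already met when the one before it is completed fails the run):
1. the latch is swung aside, clear of the pack (past 1.3 rad) (value of joint latch above 1.3 rad), for 0.2 s.
2. the spent pack lies in the bin, released and at rest (x of spent_pack in the frame of bin between -0.05 and 0.05 m and y of spent_pack in the frame of bin between -0.045 and 0.045 m and z of spent_pack in the frame of bin between -0.005 and 0.03 m and linear speed of spent_pack below 0.03 m/s and contact force between spent_pack and the fingers below 0.05 N), for 0.2 s.
3. the charged pack is fully home in the bay (horizontal distance between charged_pack and bay_seat below 0.004 m and angle between the x axis of charged_pack and the x axis of bay_seat, either way round below 0.05 rad and z of charged_pack in the frame of bay_seat between -0.004 and 0.004 m), for 0.2 s.
At the end, for the whole second after the job is handed in: Charged pack home in the bay (origin within 4 mm of the seat, 0.05 rad of straight, flat on the deck), latch shut (below 0.15 rad), spent pack released and still in the upright bin (origin within 50 mm of its centre in x, 45 mm in y, at most 30 mm up). All at rest (all of step 2 and all of step 3 and value of joint latch below 0.15 rad and angle between bin's own z axis and vertical below 0.1 rad and linear speed of charged_pack below 0.02 m/s); the robot touches nothing.
It fails at once if the alcohol bottle is pushed more than 30 mm or knocked over (distance of alcohol_bottle from where it was at the start of the episode above 0.03 m or angle between alcohol_bottle's own z axis and vertical above 0.5 rad).
It fails at once if the tape roll is pushed more than 30 mm or knocked over (distance of tape_roll from where it was at the start of the episode above 0.03 m or angle between tape_roll's own z axis and vertical above 0.5 rad).
It fails at once if the thermometer is pushed more than 30 mm or knocked over (distance of thermometer from where it was at the start of the episode above 0.03 m).
It also fails if it takes over 72 s, if anything falls off the work surface, if the arm or the gripper's body presses on something with over 40 N, if the wrist force passes 120 N, or if a joint passes its speed limit or range.

### The arm

A 6-joint arm with a two-finger parallel gripper is mounted at the origin on a cart in front of the work surface, level with it; the furniture and walls round the work are solid. World frame = base frame: x ahead of the robot, y to its left, z up, the work surface at z = 0. Lengths are in mm, angles in rad, forces in N, time in s.
With the tool pointing down it reaches from about 350 to 925 mm from the base axis. Payload 6.4 kg.
Tool frame: the origin (TCP) lies at the centre of the arm's flange, where the gripper is bolted on; the fingertips stand 173 mm ahead of it and the grasp point (between the pads) lies 155 mm ahead of it (r.hold_point_z is the distance from the TCP to the grasp point, in mm); z points along the fingers, y is the line along which they close (so a half turn about z gives the same grasp; the last joint's range is limited). The gripper opens to 85 mm and grips with 20 to 120 N. Pads are 22 mm wide; open, the fingers measure 114 mm over their backs; the gripper's body (76 mm by 85 mm) begins 54 mm behind the grasp point. The pads swing forward as they close: fully open they stand 13 mm farther back than shut.
Start: joints at [-1.291, 0.245, 1.558, -0, 1.339, -0.174], TCP at [284.956, -584.222, 404.69] pointing down, gripper open.
Joint ranges: [-3.13, 3.13], [-1.02, 2.26], [0.13, 2.54], [-0.95, 4.09], [0.21, 2.88], [-2.74, 2.74]. Speed limits (rad/s): [2.57, 2.57, 3.14, 3.14, 3.14, 3.14].

### API

Orientations are given as a unit quaternion [w, x, y, z].
In Python, from plant import r, eyes gives the robot as it stands.
- The arm moves only by the shell command python3 -m pendant 'ROWS' [FORCE]. ROWS is JSON, a list of rows, each a list of 7 numbers: the shift along the world's x, y, z scaled (see below), then the turn, a rotation vector about the world's x, y, z scaled (see below), then the closure, from 0 (fully open) to 1 (shut). In form: [[x, y, z, ax, ay, az, hand], ...]. A call has 1 to 12 rows; each row shifts and turns the commanded pose from where the row before left it; what a row does not reach is not made up. The controller multiplies each number of a shift by 1000 mm and each number of a turn by 360 degrees. A row lasts 1/8 s, in which the tool goes at most 62.5 mm and 10.7 degrees, less where a joint would pass 70% of its speed; a pose out of reach is approached as far as the arm can. A call with a number of a shift or a turn outside -1 to 1 is refused whole. A call with a gripper value outside its range is refused whole. The fingers move at their own pace and stop on an object; FORCE is the grip in N (left out, the last holds). Time passes only in rows, so rows that do not move let the fingers close. It gives the time, the measured TCP pose, the force, the opening and the grip force at its end, in the units of the state.
- r.get_state(): the state, without advancing time (a new reading comes with each control period).
- eyes.get_image(name): name is "side" or "top" or "wrist"; returns a dict with "img" (420x560x3 uint8, red, green, blue), "fx", "fy", "cx", "cy" (pixels), "R" (3x3) and "t" (3): a world point X has camera coordinates R X + t. Camera axes: x right, y down, z forward; pixel columns grow to the right and rows downward; lengths in mm; the calibration is good to about 2 mm. The wrist camera is an equidistant fisheye: a pixel r from the principal point sees the ray r / f radians off the axis. A picture is of the moment at which its call begins. There is no depth.
- r.finish_job(): hands the job in; it is judged then, once.
The state is a dict: "clock": time; "joint_pos": joint angles; "qd": joint speeds; "joint_efforts": joint torques, N m; "tool_pos": TCP position; "orientation": TCP orientation; "ft_force": force on the tool from outside, world axes, zero at the start; "moment": the same for the moment, N m; "grip_width": opening from 0.0 (shut) to 1.0 (fully open); "grip_force": force on a finger pad.
Only numpy, scipy, OpenCV 4.12 (cv2) and the standard library are available. Lean on these libraries where they do the work, as an engineer would, in place of code of your own. Each camera call takes 0.05 s, during which the arm holds its last target. There are 200 camera calls.

## Working session

There is one attempt and no reset: what is moved stays moved. The work goes in short steps, Python scripts to look and compute and a shell command to move; the robot and the scene stay as the last step left them, time stands still between calls to the robot, and variables do not carry over. Pictures are saved under pics/ and viewed, at most 13 in all, crops included, and the job is handed in when it is done.

```bash
ls; mkdir -p pics; python3 - <<'E'
from plant import r, eyes
import cv2
for n in ("top","side"):
    d=eyes.get_image(n); cv2.imwrite(f"pics/{n}0.png",d["img"][:,:,::-1])
    print(n,d["fx"],d["fy"],d["cx"],d["cy"],d["R"],d["t"])
s=r.get_state(); print(s, r.hold_point_z)
E
```

```text
pics
top 472.21089435486857 472.21089435486857 277.06403609289674 210.5181363958462 [[ 0.00578633 -0.99991546  0.0116443 ]
 [-0.99311401 -0.00710872 -0.11693603]
 [ 0.11700893 -0.01088749 -0.99307118]] [ -45.60539443  545.03758089 1080.40610038]
side 404.2938209653254 404.2938209653254 276.68567930366726 207.5759848696137 [[-0.99468251 -0.10192384 -0.01477306]
 [-0.03969371  0.51176452 -0.8582083 ]
 [ 0.09503221 -0.85305839 -0.51308895]] [ 523.80509533   99.31785562 1074.64228407]
{'clock': 0.1, 'joint_pos': array([-1.29110226e+00,  2.45757493e-01,  1.55887992e+00, -4.04179543e-05,
        1.33870745e+00, -1.74099211e-01]), 'qd': array([-0.00047089, -0.00084239, -0.00347913, -0.00015699,  0.0008949 ,
        0.00025041]), 'joint_efforts': array([-1.70216426e-04, -4.30672395e+01, -3.27128220e+01, -1.04157677e-04,
        2.80897570e-03, -2.58282356e-06]), 'tool_pos': array([ 284.89292966, -584.01872595,  403.68832275]), 'orientation': array([-8.73848632e-04,  9.74367779e-01,  2.24959250e-01, -6.58703696e-05]), 'ft_force': array([0.60073759, 0.30248024, 0.69033009]), 'moment': array([-0.05750228,  0.05040453, -0.01614361]), 'grip_force': 0.0, 'grip_width': 0.9978405699708628} 154.70000000000002
```

View pics/top0.png

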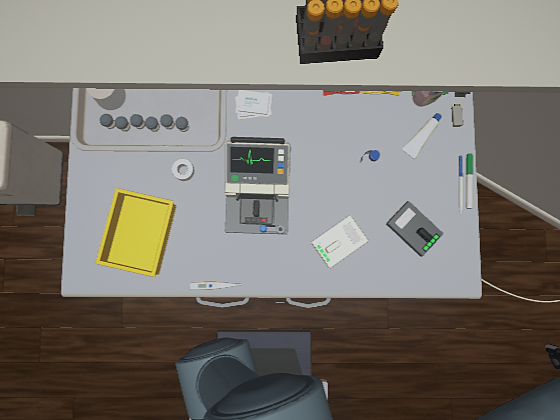

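View pics/side0.png

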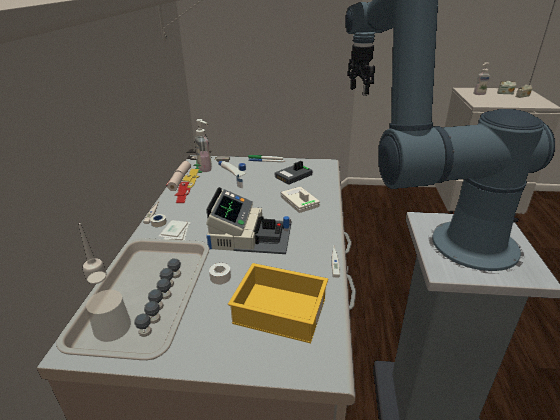

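The top view shows the monitor at (258,185) with its deck facing the robot, and the blue knob near (264,229). The bin is at (135,232), the tape at (183,169), the thermometer at (215,286) and the bottle at (373,155).
Candidates for the charged pack:
- **Grey slab with green cells, (415,228):** matches the description, so this is the one.
- **White slab with green cells, (340,240):** the look-alike.
- **Grey slab in the bay, (257,212):** the spent pack.

Next is one close crop plus measurements.

```bash
cat > h.py <<'E'
import numpy as np, cv2
from plant import r, eyes
def ray(d,u,v):
    c=np.linalg.inv(np.array([[d["fx"],0,d["cx"]],[0,d["fy"],d["cy"]],[0,0,1]]))@[u,v,1]
    R=np.array(d["R"]);t=np.array(d["t"]); return -R.T@t, R.T@c
def cast(d,u,v,z):
    o,k=ray(d,u,v); return o+k*(z-o[2])/k[2]
def proj(d,X):
    c=np.array(d["R"])@X+np.array(d["t"]); return d["fx"]*c[0]/c[2]+d["cx"],d["fy"]*c[1]/c[2]+d["cy"]
def tri(d1,p1,d2,p2):
    o1,k1=ray(d1,*p1);o2,k2=ray(d2,*p2)
    s=np.linalg.lstsq(np.c_[k1,-k2],o2-o1,rcond=None)[0]
    a,b=o1+s[0]*k1,o2+s[1]*k2; return (a+b)/2,np.linalg.norm(a-b)
def blobs(m,amin):
    n,l,st,c=cv2.connectedComponentsWithStats(m.astype(np.uint8)); 
    return [(c[i].round(1),st[i,4],l==i) for i in range(1,n) if st[i,4]>=amin]
E
python3 - <<'E'
from h import *
d=eyes.get_image("top"); im=d["img"]; 
a=cv2.resize(im[130:260,215:300,::-1],None,fx=4.5,fy=4.5,interpolation=cv2.INTER_CUBIC)
b=cv2.resize(im[130:260,380:465,::-1],None,fx=4.5,fy=4.5,interpolation=cv2.INTER_CUBIC)
cv2.imwrite("pics/crop1.png",np.hstack([a,b]))
hsv=cv2.cvtColor(im,cv2.COLOR_RGB2HSV); h,s,v=[hsv[...,i].astype(int) for i in range(3)]
s2=eyes.get_image("side"); hs2=cv2.cvtColor(s2["img"],cv2.COLOR_RGB2HSV)
for n,H in(("top",hsv),("side",hs2)):
    for nm,lo,hi in(("blue",100,125),("green",45,80),("red",0,8)):
        m=(H[...,0]>=lo)&(H[...,0]<=hi)&(H[...,1]>130)&(H[...,2]>80)
        print(n,nm,[(c.tolist(),int(k)) for c,k,_ in blobs(m,4)])
m=(h>20)&(h<32)&(s>130)&(v>90)
B=max(blobs(m,500),key=lambda x:x[1])
c,_=cv2.findContours(B[2].astype(np.uint8),0,2)
hull=cv2.convexHull(max(c,key=len))[:,0].astype(float)
P=np.array([cast(d,u,w,60)[:2] for u,w in hull],np.float32)
print("bin",cv2.minAreaRect(P),cv2.boxPoints(cv2.minAreaRect(P)))
E
```

```text
top blue [([437.4, 116.3], 30), ([374.4, 154.4], 67), ([460.2, 165.2], 46), ([280.0, 164.5], 20), ([262.7, 227.7], 31)]
top green [([412.6, 91.6], 5), ([445.2, 92.7], 9), ([249.1, 152.0], 10), ([469.0, 163.5], 100), ([248.5, 156.5], 4), ([240.5, 158.5], 4), ([257.2, 160.1], 29), ([247.5, 161.0], 6), ([234.6, 177.5], 31), ([430.7, 242.0], 65), ([318.7, 246.3], 6), ([321.3, 250.7], 6), ([324.2, 254.8], 5), ([327.4, 259.2], 5)]
top red [([339.0, 92.1], 92), ([263.5, 220.0], 12)]
side blue [([259.5, 159.0], 4), ([219.7, 161.9], 7), ([241.6, 164.5], 10), ([236.7, 197.1], 9), ([286.0, 218.0], 15), ([285.4, 223.0], 9), ([208.9, 238.4], 10)]
side green [([254.7, 155.7], 25), ([197.0, 167.4], 5), ([305.6, 167.3], 7), ([223.7, 206.8], 6), ([229.1, 209.0], 13), ([225.5, 213.5], 4), ([240.4, 221.8], 18)]
side red [([182.1, 192.2], 183), ([278.3, 224.1], 9)]
bin ((490.56658935546875, 278.57928466796875), (144.70486450195312, 177.07083129882812), 77.54122161865234) [[388.50696 227.03102]
 [561.408   188.83028]
 [592.6262  330.12756]
 [419.72516 368.3283 ]]
```

View pics/crop1.png

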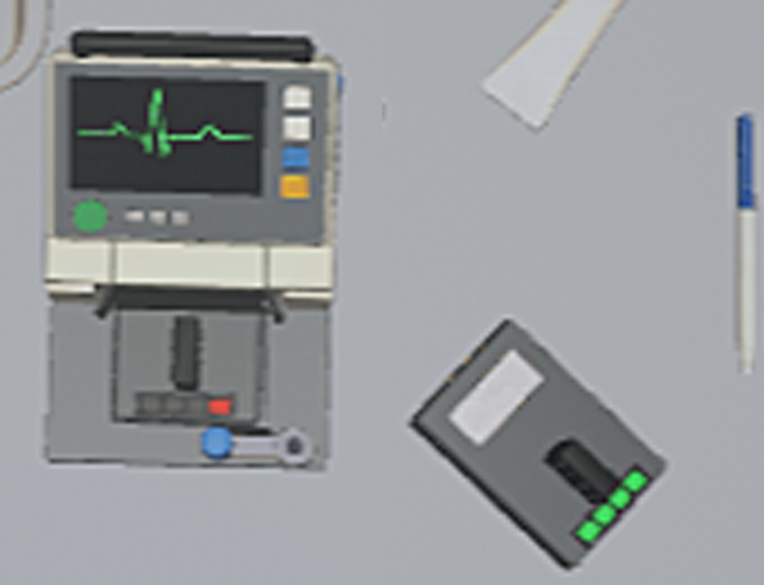

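The crop confirms it: the right slab is grey with four green cells, nose to the upper left. The bay has a red-celled pack, with the latch pin at right (crop 293,445) and the blue knob at (217,442). Now the precise measurements.

```bash
python3 - <<'E'
from h import *
d=eyes.get_image("top"); im=d["img"]; s2=eyes.get_image("side")
print("cam",ray(d,0,0)[0].round())
hsv=cv2.cvtColor(im,cv2.COLOR_RGB2HSV).astype(int); h,s,v=[hsv[...,i] for i in range(3)]
def reg(m,x0,x1,y0,y1):
    q=np.zeros_like(m);q[y0:y1,x0:x1]=m[y0:y1,x0:x1];return max(blobs(q,3),key=lambda b:b[1])
def rect(b,z):
    c,_=cv2.findContours(b[2].astype(np.uint8),0,2); hl=np.vstack([x[:,0] for x in c])
    P=np.array([cast(d,a,w,z)[:2] for a,w in hl],np.float32); return cv2.minAreaRect(P)
lab=reg(v>180,385,425,200,230); gr=reg((h>45)&(h<80)&(s>100),415,445,230,260); pk=reg(v<135,380,450,195,262)
L=cast(d,*lab[0],22);G=cast(d,*gr[0],22);print("label",L,lab[1],"gauge",G,"yaw",np.degrees(np.arctan2(*(L-G)[[1,0]])),"len",np.linalg.norm(L-G))
print("pack hull",rect(pk,22),pk[1])
crop=lambda x,y,o:(o+x/4.5,130+y/4.5)
o=380-382/4.5
for n,p in dict(nr=(508,320),rr=(665,465),rl_=(572,555),nl=(412,418)).items(): print(n,cast(d,*crop(*p,o),22).round(1))
print("rib top",cast(d,*crop(572,462,o),48).round(1))
print("deck FL FR BL BR",[cast(d,*crop(*p,215),8)[:2].round(1) for p in((45,460),(327,467),(50,303),(331,303))])
print("front top of body z48",[cast(d,*crop(*p,215),48)[:2].round(1) for p in((46,287),(332,294))])
print("knob top z56",cast(d,*crop(217,441,215),56).round(1),"pin z26",cast(d,*crop(293,445,215),26).round(1))
print("spent rib top",cast(d,*crop(187,350,215),48).round(1), "rear corners",[cast(d,*crop(*p,215),30)[:2].round(1) for p in((113,419),(258,424))])
print("tri knob",tri(d,(262.9,228),s2,(286,219)))
print("bottle cap",cast(d,374.4,154.4,92).round(1),"tape",cast(d,183,169,26).round(1),"therm",[cast(d,*p,13).round(1) for p in((190,285),(242,286))])
im2=cv2.resize(im[180:285,85:185,::-1],None,fx=5,fy=5,interpolation=cv2.INTER_CUBIC); cv2.imwrite("pics/bin.png",im2)
E
```

```text
cam [ 415.  -30. 1137.]
label [ 531.00795438 -346.71910131   22.        ] 186 gauge [ 473.81330678 -406.05118558   22.        ] yaw 46.05085215932036 len 82.41070280995444
pack hull ((506.50927734375, -367.89276123046875), (115.4428939819336, 79.57352447509766), 46.29161834716797) 1338
nr [ 571.4 -355.2   22. ]
rr [ 494.8 -436.3   22. ]
rl_ [ 447.2 -385.6   22. ]
nl [ 518.8 -302.9   22. ]
rib top [ 494.2 -378.7   48. ]
deck FL FR BL BR [array([495. ,  81.9]), array([492.3, -68.1]), array([579.3,  80.8]), array([580.5, -69.9])]
front top of body z48 [array([581.9,  79.1]), array([579.3, -69. ])]
knob top z56 [501.9 -10.3  56. ] pin z26 [502.5 -49.6  26. ]
spent rib top [549.5   5.8  48. ] rear corners [array([515.1,  44.6]), array([513. , -31.2])]
tri knob (array([501.78690245,  -9.4625067 ,  50.57006187]), np.float64(1.086563032736759))
bottle cap [ 667.9 -261.3   92. ] tape [644.3 183.1  26. ] therm [array([370. , 161.2,  13. ]), array([368.3,  39.1,  13. ])]
```

View pics/bin.png

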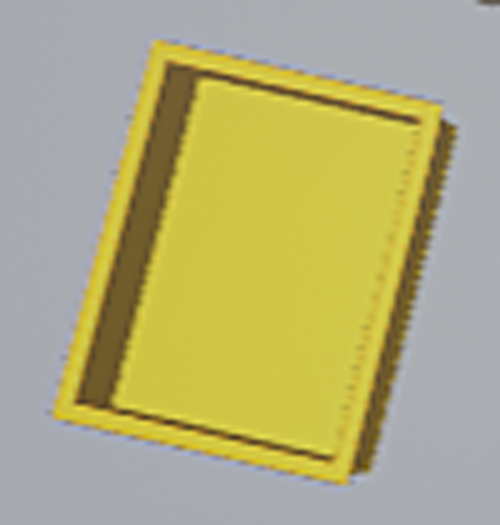

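The bin crop shows the outer rim corners at crop (155,42), (443,105), (347,485), (55,415), so its centre is near px (135,232). The monitor measurements agree with each other: pin to knob is 39 mm and deck width is 150 mm, with yaw about -1°. I'll move above the knob and look with the wrist camera.

```bash
python3 -m pendant '[[0.018,0.048,0,0,0,-0.00625,0],[0.018,0.048,0,0,0,-0.00625,0],[0.018,0.048,0,0,0,-0.00625,0],[0.018,0.048,0,0,0,-0.00625,0],[0.018,0.048,0,0,0,-0.00625,0],[0.018,0.048,0,0,0,-0.00625,0],[0.018,0.048,0,0,0,-0.00625,0],[0.018,0.048,0,0,0,-0.00625,0],[0.018,0.048,0,0,0,-0.00625,0],[0.018,0.048,0,0,0,-0.00625,0],[0.018,0.048,0,0,0,-0.00625,0],[0.018,0.046,0,0,0,-0.00625,0]]' 40; python3 - <<'E'
from h import *
d=eyes.get_image("top")
P=[cast(d,85+x/5,180+y/5,60) for x,y in((155,42),(443,105),(347,485),(55,415))]
print(np.round(P,1),np.mean(P,0)); e=(P[0]+P[1]-P[2]-P[3])/2; f=P[0]-P[1]+P[3]-P[2]; print(np.linalg.norm(e),np.linalg.norm(f)/2,np.degrees(np.arctan2(e[1],e[0])))
w=eyes.get_image("wrist"); print({k:w[k] for k in w if k!="img"}); cv2.imwrite("pics/w1.png",w["img"][:,:,::-1])
E
```

```text
clock: 1.8
tool_pos: [501.2, -8.5, 404.9]
orientation: [0.0, 1.0, -0.009, 0.0]
ft_force: [0.4, 0.1, -0.2]
grip_width: 0.999
grip_force: 0.0
[[590.6 329.1  60. ]
 [562.4 196.   60. ]
 [389.3 233.7  60. ]
 [419.8 366.3  60. ]] [490.52421176 281.26278147  60.        ]
175.98002264457236 136.05318633152677 -12.293078265077071
{'fx': 325.19226210127806, 'fy': 325.19226210127806, 'cx': 276.3680459541159, 'cy': 208.03907160635626, 'R': array([[-0.01545362, -0.99987567, -0.00313477],
       [-0.96184529,  0.0140092 ,  0.27323502],
       [-0.27315713,  0.00723763, -0.9619422 ]]), 't': array([  2.44300004, 448.5720414 , 515.35935775])}
```

View pics/w1.png

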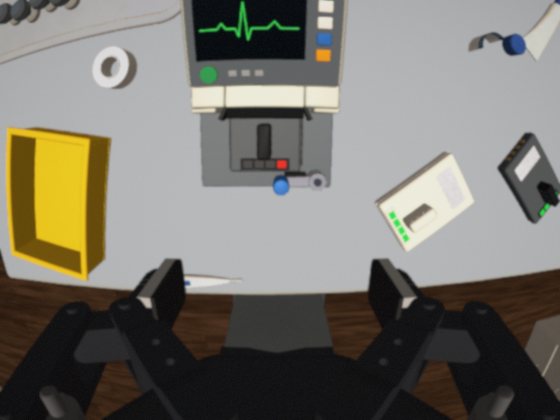

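The wrist view shows the bay centred: knob (281,186), pin (318,181), spent rib top about (264,140), and deck front corners (203,187) and (331,186). I'll cast these as a cross-check.

```bash
cat >> h.py <<'E'
def wcast(d,u,v,z):
    x,y=u-d["cx"],v-d["cy"]; q=np.hypot(x,y); th=q/d["fx"]; k=np.array([np.sin(th)*x/q,np.sin(th)*y/q,np.cos(th)])
    R=np.array(d["R"]); o=-R.T@np.array(d["t"]); k=R.T@k; return o+k*(z-o[2])/k[2]
E
python3 - <<'E'
from h import *
w=eyes.get_image("wrist"); hsv=cv2.cvtColor(w["img"],cv2.COLOR_RGB2HSV)
m=(hsv[...,0]>95)&(hsv[...,0]<130)&(hsv[...,1]>110)&(hsv[...,2]>80)
print([(c.tolist(),int(k)) for c,k,_ in blobs(m,20)])
print("knob",wcast(w,281,184,56),"pin",wcast(w,318,181,26))
v=hsv[...,2][120:162,252:278]; y,x=np.nonzero(v<45); print("rib px",x.min()+252,x.max()+252,y.min()+120,y.max()+120)
for p in((259,124),(270,124),(258,156),(270,156)): print("ribc",wcast(w,*p,48+8)[:2].round(1))
for p in((203,187),(331,186),(200,113),(333,113)): print("deck",wcast(w,*p,8)[:2].round(1))
E
```

```text
[([321.0, 37.8], 175), ([515.4, 43.2], 216), ([277.7, 184.2], 231)]
knob [506.11649827 -13.01664362  56.        ] pin [502.90761226 -53.80591354  26.        ]
rib px 255 267 124 158
ribc [565.8   7.6]
ribc [565.6  -3. ]
ribc [534.5   9.2]
ribc [534.3  -2.5]
deck [494.2  77.4]
deck [493.4 -71.4]
deck [580.   76.8]
deck [577.3 -72.5]
```

```bash
python3 -m pendant '[[0.002,-0.002,-0.04,0,0,0,0],[0,0,-0.045,0,0,0,0.3],[0,0,-0.045,0,0,0,0.5],[0,0,-0.04,0,0,0,0.5],[0,0,-0.026,0,0,0,0.5],[0,0,0,0,0,0,1],[0,0,0,0,0,0,1],[0,0,0,0,0,0,1],[0,0,0,0,0,0,1],[0,0,0,0,0,0,1]]' 25; python3 - <<'E'
from h import *
w=eyes.get_image("wrist"); s=eyes.get_image("side")["img"][170:270,200:330]
a=cv2.resize(w["img"][100:420,:],(560,320)); b=cv2.resize(s,(416,320),interpolation=cv2.INTER_CUBIC)[:,100:340]
cv2.imwrite("pics/k1.png",np.hstack([a,b])[:,:,::-1])
E
```

```text
clock: 3.2
tool_pos: [501.5, -9.9, 207.7]
orientation: [-0.004, 1.0, -0.01, -0.002]
ft_force: [2.7, 18.0, -10.1]
grip_width: 0.186
grip_force: 26.1
```

View pics/k1.png

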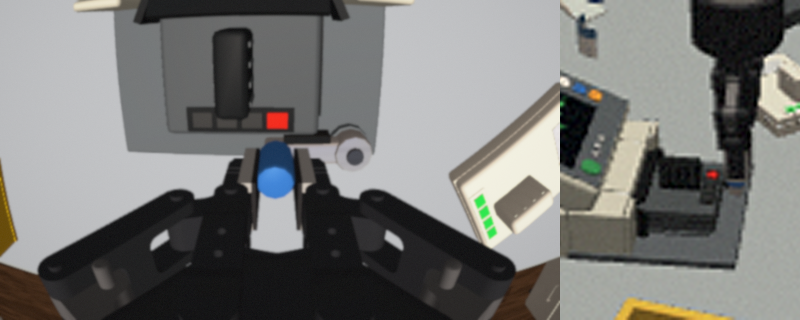

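The knob (275,170 in the view) is between the pads. Next I swing it along the arc, first shifting 2 mm in y to relieve the side load.

```bash
python3 -m pendant '[[0,0.002,0,0,0,0,1],[-0.0055,-0.0004,0,0,0,0,1],[-0.0054,-0.0011,0,0,0,0,1],[-0.0052,-0.0019,0,0,0,0,1],[-0.0048,-0.0025,0,0,0,0,1]]' 20;  python3 -m pendant '[[-0.0045,-0.0032,0,0,0,0,1],[-0.004,-0.0038,0,0,0,0,1],[-0.0034,-0.0044,0,0,0,0,1],[-0.0028,-0.0046,0,0,0,0,1],[-0.0036,-0.0103,0,0,0,0,1],[-0.0007,-0.011,0,0,0,0,1],[0,0,0,0,0,0,1]]'
```

```text
clock: 3.92
tool_pos: [480.0, -14.0, 207.5]
orientation: [-0.004, 1.0, -0.009, -0.003]
ft_force: [-0.9, 18.6, -7.8]
grip_width: 0.186
grip_force: 26.5
clock: 4.8
tool_pos: [459.7, -52.7, 207.0]
orientation: [-0.002, 1.0, -0.009, -0.006]
ft_force: [-12.1, 2.5, -3.4]
grip_width: 0.185
grip_force: 27.1
```

```bash
python3 -m pendant '[[0,0,0,0,0,0,0.5],[0,0,0,0,0,0,0.5],[0,0,0,0,0,0,0.5],[0,0,0.04,0,0,0,0.5],[0,0,0.05,0,0,0,0.5],[0.03,0.028,0.01,0,0,0,0.5],[0.03,0.028,0,0,0,0,0.5],[0.03,0,0,0,0,0,0.5],[0,0,0,0,0,0,0.5]]' 60; python3 - <<'E'
from h import *
w=eyes.get_image("wrist"); cv2.imwrite("pics/w2.png",w["img"][:,:,::-1]); d=eyes.get_image("top")
hsv=cv2.cvtColor(d["img"],cv2.COLOR_RGB2HSV); m=(hsv[...,0]>95)&(hsv[...,0]<130)&(hsv[...,1]>110)&(hsv[...,2]>80)
print([(c.tolist(),int(k),cast(d,*c,56).round(1)) for c,k,_ in blobs(m,8)])
E
```

```text
clock: 5.92
tool_pos: [554.5, 2.7, 309.5]
orientation: [0.0, 1.0, -0.008, 0.001]
ft_force: [-1.5, 0.3, -0.1]
grip_width: 0.502
grip_force: 0.0
[([437.4, 116.2], 31, array([ 770.4, -420.7,   56. ])), ([374.3, 154.5], 69, array([ 676.4, -269. ,   56. ])), ([460.0, 165.7], 59, array([ 651.3, -469.7,   56. ])), ([281.6, 245.1], 35, array([463. , -52.6,  56. ]))]
```

View pics/w2.png

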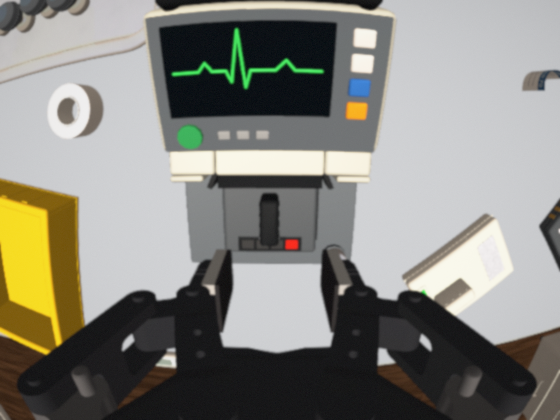

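The latch is open, with its knob now beside the bay near (463,-53). The rib shows at about (269,210). I'll get its exact pose.

```bash
python3 - <<'E'
from h import *
w=eyes.get_image("wrist"); v=w["img"].max(2).astype(int)
for y in range(186,252,4): print(y,v[y,252:290:2])
for p in((261,195),(277,195),(269,195),(269,246)): print(wcast(w,*p,56).round(1))
for p in((222,188),(226,251),(319,188),(314,251)): print("pack edge",wcast(w,*p,30).round(1))
E
```

```text
186 [110 109 111 111 110 111 110 111 110 112 109 110 109 110 109 109 109 109
 109]
190 [120 120 121 120 117  98  74  72  76  77  78  78  94 115 120 119 119 119
 120]
194 [119 119 119 117  84  25  13  18  18  18  18  19  23  79 117 119 119 119
 119]
198 [119 120 119 107  51  27  28  28  29  28  28  28  25  59 110 117 117 118
 116]
202 [119 119 116  89  37  44  51  50  49  49  51  46  38  57 108 118 116 117
 117]
206 [117 118 117  99  43  45  50  49  50  50  53  48  38  72 114 116 116 117
 117]
210 [116 116 115  98  42  44  47  49  50  51  51  49  37  55 107 116 116 116
 113]
214 [116 116 113  97  43  44  49  50  50  50  49  46  37  67 110 114 115 116
 114]
218 [114 115 114 100  48  44  47  49  48  49  47  47  35  63 108 114 115 114
 114]
222 [115 114 111  94  42  42  47  45  47  47  47  43  35  56 105 113 113 113
 113]
226 [114 113 114  99  47  41  46  46  46  44  45  40  35  73 110 112 113 112
 112]
230 [113 112 111 100  46  43  44  48  44  44  45  40  33  57 104 113 112 112
 111]
234 [88 87 86 78 43 40 44 44 44 42 41 39 32 56 84 87 88 88 87]
238 [ 63  49  58  63  40  38  44  43  42  41  40  36  34  47  63  58  75 191
 222]
242 [ 73  51  61  77  63  44  44  42  38  40  37  39  47  70  75  67 100 239
 249]
246 [ 60  48  53  62  62  62  62  61  51  46  60  63  62  62  61  55  77 183
 205]
250 [120 121 119 120 119 118 118 119 118 119 118 119 119 118 117 117 115 115
 115]
[569.5  11.1  56. ]
[ 5.693e+02 -1.000e-01  5.600e+01]
[569.4   5.5  56. ]
[531.    6.5  56. ]
pack edge [569.5  43.   30. ]
pack edge [516.   43.3  30. ]
pack edge [568.1 -32.9  30. ]
pack edge [514.8 -29.9  30. ]
```

```bash
python3 -m pendant '[[-0.0045,0.003,-0.035,0,0,0,0.5],[0,0,-0.035,0,0,0,0.5],[0,0,-0.0345,0,0,0,0.5],[0,0,0,0,0,0,0.5],[0,0,0,0,0,0,1],[0,0,0,0,0,0,1],[0,0,0,0,0,0,1],[0,0,0,0,0,0,1]]' 60
```

```text
clock: 7.08
tool_pos: [548.6, 6.0, 204.8]
orientation: [-0.0, 1.0, -0.009, 0.0]
ft_force: [-3.6, 4.8, 6.6]
grip_width: 0.15
grip_force: 59.5
```

Gripped. Now I pull straight out along the monitor's -x and lift.

```bash
python3 -m pendant '[[-0.008,0,0.0005,0,0,0,1],[-0.015,0.0002,0.0005,0,0,0,1],[-0.015,0.0002,0,0,0,0,1],[-0.015,0.0003,0,0,0,0,1],[-0.012,0.0003,0,0,0,0,1],[0,0,0,0,0,0,1]]'; python3 -m pendant '[[0,0,0.03,0,0,0,1],[0,0,0.04,0,0,0,1],[0,0,0.04,0,0,0,1],[0,0,0,0,0,0,1]]'
```

```text
clock: 7.82
tool_pos: [482.9, 6.4, 205.1]
orientation: [0.0, 1.0, -0.009, -0.0]
ft_force: [0.8, 0.2, -1.6]
grip_width: 0.15
grip_force: 58.5
clock: 8.32
tool_pos: [485.0, 6.2, 318.6]
orientation: [0.001, 1.0, -0.009, 0.004]
ft_force: [0.9, 0.0, -0.8]
grip_width: 0.15
grip_force: 58.7
```

```bash
python3 -m pendant '[[-0.002,0.04,0,0,0,-0.0045,1],[-0.0025,0.04,0,0,0,-0.0045,1],[-0.0025,0.04,0,0,0,-0.0045,1],[-0.0025,0.04,0,0,0,-0.0045,1],[-0.0025,0.04,0,0,0,-0.0045,1],[-0.0025,0.04,0,0,0,-0.0045,1],[-0.0025,0.04,0,0,0,-0.0045,1],[0,0,0,0,0,0,1]]'; python3 - <<'E'
from h import *
d=eyes.get_image("top");w=eyes.get_image("wrist")
a=cv2.resize(d["img"][170:300,80:260],None,fx=2.2,fy=2.2,interpolation=cv2.INTER_CUBIC); b=cv2.resize(w["img"],(381,286))
cv2.imwrite("pics/b1.png",np.hstack([a,b])[:,:,::-1])
E
```

```text
clock: 9.32
tool_pos: [465.8, 288.3, 313.1]
orientation: [0.001, 0.994, -0.106, -0.001]
ft_force: [-0.5, -0.8, -1.9]
grip_width: 0.151
grip_force: 59.0
```

View pics/b1.png

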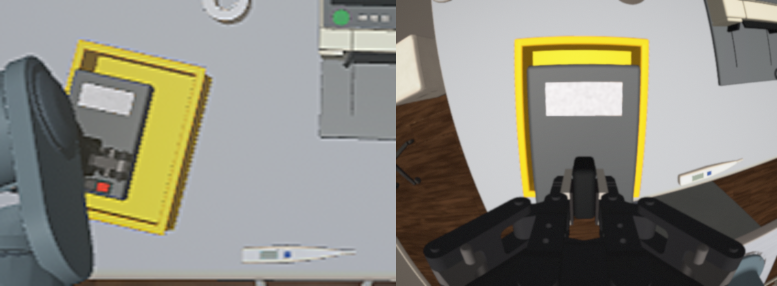

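The pack is aligned over the bin (its outline lies inside the rim in the wrist view). I lower it and release.

```bash
python3 -m pendant '[[0.002,-0.003,-0.03,0,0,0,1],[0,0,-0.03,0,0,0,1],[0,0,-0.03,0,0,0,1],[0,0,-0.012,0,0,0,1],[0,0,-0.006,0,0,0,1],[0,0,0,0,0,0,1],[0,0,0,0,0,0,0.6],[0,0,0,0,0,0,0.6],[0,0,0,0,0,0,0.6],[0,0,0,0,0,0,0.6]]'; python3 -m pendant '[[0,0,0.03,0,0,0,0.6],[0,0,0.05,0,0,0,0.6],[0,0,0.05,0,0,0,0.6],[0,-0.055,0,0,0,0.02,0.6],[0,-0.055,0,0,0,0.02,0.6],[0,-0.055,0,0,0,0.02,0.6],[0,-0.055,0,0,0,0.02,0.6],[0,-0.055,0,0,0,0.02,0.6],[0,-0.055,0,0,0,0.02,0.6],[0,-0.055,0,0,0,0.02,0.6],[0,-0.055,0,0,0,0.02,0.6],[0,-0.055,0,0,0,0.002,0.6]]'; python3 - <<'E'
from h import *
d=eyes.get_image("top"); im=d["img"]; v=im.min(2)
q=np.zeros_like(v,bool); q[190:275,105:165]=v[190:275,105:165]>140
L=max(blobs(q,10),key=lambda b:b[1])[0]
hsv=cv2.cvtColor(im,cv2.COLOR_RGB2HSV); m=((hsv[...,0]<8)|(hsv[...,0]>175))&(hsv[...,1]>150)&(hsv[...,2]>120); m[:190]=0;m[275:]=0
G=blobs(m,4)[0][0]; print(L,G,cast(d,*L,26),cast(d,*G,26))
E
```

```text
clock: 10.68
tool_pos: [468.6, 283.6, 207.5]
orientation: [-0.0, 0.994, -0.107, 0.0]
ft_force: [-0.3, -0.4, 0.2]
grip_width: 0.402
grip_force: 0.0
clock: 12.18
tool_pos: [468.2, -213.2, 337.4]
orientation: [0.0, 0.92, 0.391, 0.0]
ft_force: [1.2, 0.3, 0.8]
grip_width: 0.398
grip_force: 0.0
[144.6 218.1] [142.9 253.9] [525.8253097  270.02862208  26.        ] [441.75210971 270.7525195   26.        ]
```

The spent pack lies in the bin, with its centre at about (494,277) against the bin's (490,281). On to hover over the charged pack.

```bash
python3 -m pendant '[[0.006,-0.044,0,0,0,0,0.5],[0.006,-0.044,0,0,0,0,0.5],[0.006,-0.044,0,0,0,0,0.5],[0.005,-0.042,-0.027,0,0,0,0.5],[0,0,0,0,0,0,0.5]]'; python3 - <<'E'
from h import *
w=eyes.get_image("wrist"); im=w["img"]; cv2.imwrite("pics/w3.png",im[:,:,::-1])
hsv=cv2.cvtColor(im,cv2.COLOR_RGB2HSV); q=(hsv[...,0]>45)&(hsv[...,0]<80)&(hsv[...,1]>120)&(hsv[...,2]>100)
G=[(b[0],b[1]) for b in blobs(q,10)]; print(G)
for c,_ in G: print(wcast(w,*c,22).round(1))
E
```

```text
clock: 12.85
tool_pos: [490.8, -387.2, 307.3]
orientation: [-0.002, 0.921, 0.389, -0.001]
ft_force: [-0.8, 0.5, -0.1]
grip_width: 0.498
grip_force: 0.0
[(array([555.9,  26.7]), np.int32(81)), (array([62.9, 37. ]), np.int32(39)), (array([57.9, 64.4]), np.int32(19)), (array([56.3, 75.2]), np.int32(39)), (array([495.5, 168.6]), np.int32(449)), (array([256. , 233.5]), np.int32(127)), (array([268.9, 234.4]), np.int32(94)), (array([285.8, 234.4]), np.int32(97)), (array([299., 233.]), np.int32(138))]
[ 831.  -451.2   22. ]
[ 462.  -141.2   22. ]
[ 440.8 -156.    22. ]
[ 432.6 -161.9   22. ]
[ 660.5 -503.9   22. ]
[ 460.9 -394.1   22. ]
[ 468.1 -402.1   22. ]
[ 478.2 -411.9   22. ]
[ 486.9 -418.6   22. ]
```

View pics/w3.png

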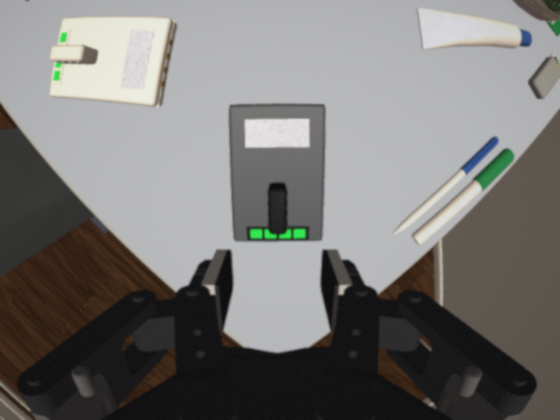

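The charged pack is centred at (277,172) and aligned with the tool; the gauge cells put its rib at about (492,-387.5). I descend and grip.

```bash
python3 -m pendant '[[0.001,0,-0.04,0,0,0,0.5],[0,0,-0.04,0,0,0,0.5],[0,0,-0.03,0,0,0,0.5],[0,0,0,0,0,0,0.5],[0,0,0,0,0,0,1],[0,0,0,0,0,0,1],[0,0,0,0,0,0,1],[0,0,0,0,0,0,1]]' 70;  python3 -m pendant '[[0,0,0.03,0,0,0,1],[0,0,0.04,0,0,0,1],[0,0,0.04,0,0,0,1],[0,0,0,0,0,0,1]]'
```

```text
clock: 13.9
tool_pos: [493.4, -386.0, 202.9]
orientation: [0.002, 0.921, 0.391, 0.001]
ft_force: [0.2, 2.0, 6.8]
grip_width: 0.147
grip_force: 71.9
clock: 14.4
tool_pos: [493.4, -386.3, 314.7]
orientation: [0.004, 0.921, 0.391, 0.001]
ft_force: [-0.2, -0.9, -2.9]
grip_width: 0.144
grip_force: 70.6
```

```bash
python3 -m pendant '[[-0.0014,0.0392,0,0,0,-0.01305,1],[-0.0014,0.0392,0,0,0,-0.01305,1],[-0.0014,0.0392,0,0,0,-0.01305,1],[-0.0014,0.0392,0,0,0,-0.01305,1],[-0.0014,0.0392,0,0,0,-0.01305,1],[-0.0014,0.0392,0,0,0,-0.01305,1],[-0.0014,0.0392,0,0,0,-0.01305,1],[-0.0014,0.0392,0,0,0,-0.01305,1],[-0.0014,0.0392,0,0,0,-0.01305,1],[-0.0014,0.0392,0,0,0,-0.01305,1],[0,0,0,0,0,0,1],[0,0,0,0,0,0,1]]'; python3 - <<'E'
from h import *
w=eyes.get_image("wrist"); cv2.imwrite("pics/w4.png",w["img"][:,:,::-1])
E
```

```text
clock: 15.9
tool_pos: [478.1, 6.5, 309.0]
orientation: [-0.0, 1.0, -0.008, -0.001]
ft_force: [0.4, -0.4, -2.5]
grip_width: 0.147
grip_force: 70.5
```

View pics/w4.png

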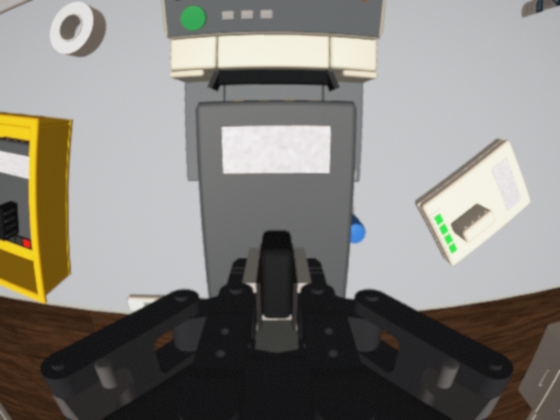

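```bash
python3 - <<'E'
from h import *
w=eyes.get_image("wrist"); v=w["img"].astype(int).min(2)
for p in((199,103),(355,103),(205,210),(352,210)): print(wcast(w,*p,128).round(1))
lab=np.zeros_like(v,bool); lab[120:178,215:335]=v[120:178,215:335]>150
c,_=cv2.findContours(lab.astype(np.uint8),0,2); c=max(c,key=len)[:,0]
P=np.array([wcast(w,*p,128)[:2] for p in c.astype(float)],np.float32); print(cv2.minAreaRect(P))
print("slot mouth edges z8", [wcast(w,*p,8).round(1) for p in((223,95),(325,95))])
E
```

```text
[556.4  38.5 128. ]
[555.2 -33.3 128. ]
[505.1  38.5 128. ]
[503.9 -33.1 128. ]
((533.69384765625, 3.591798782348633), (50.54762649536133, 22.4600772857666), 89.15642547607422)
slot mouth edges z8 [array([568.3,  46.5,   8. ]), array([566.7, -37.2,   8. ])]
```

```bash
python3 - <<'E'
from h import *
w=eyes.get_image("wrist")
def lab(im,y0,y1,x0,x1):
    v=im.astype(int).min(2); q=np.zeros(v.shape,np.uint8); q[y0:y1,x0:x1]=v[y0:y1,x0:x1]>130
    c,_=cv2.findContours(q,0,2); return max(c,key=cv2.contourArea)[:,0].astype(float)
c3=lab(cv2.imread("pics/w3.png"),112,155,238,318); c4=lab(w["img"],115,182,210,340)
def size(c,z): return cv2.minAreaRect(np.array([wcast(w,*p,z)[:2] for p in c],np.float32))[1]
print("ref",size(c3,22+1.7))   # w3 taken 1.7 mm lower than now
for z in(115,120,125,130): print(z,size(c4,z))
E
```

```text
ref (51.58756637573242, 23.70905113220215)
115 (55.73668670654297, 25.018754959106445)
120 (54.02317428588867, 24.249643325805664)
125 (52.3097038269043, 23.48048210144043)
130 (50.59619140625, 22.7113094329834)
```

```bash
python3 -m pendant '[[0.001,0.0005,-0.03,0,0,0,1],[0,0,-0.03,0,0,0,1],[0,0,-0.03,0,0,0,1],[0,0,0,0,0,0,1],[0,0,0,0,0,0,1]]'; for i in 1 2 3; do python3 -m pendant '[[0,0,-0.002,0,0,0,1],[0,0,0,0,0,0,1]]' | grep -E "tool|ft_"; done
```

```text
clock: 16.68
tool_pos: [480.2, 6.5, 221.3]
orientation: [0.0, 1.0, -0.009, 0.001]
ft_force: [0.4, -0.9, -3.3]
grip_width: 0.147
grip_force: 70.4
tool_pos: [479.9, 7.0, 219.1]
ft_force: [-0.5, -0.2, -2.7]
tool_pos: [479.5, 7.1, 216.2]
ft_force: [-0.4, 0.3, -3.0]
tool_pos: [479.4, 7.1, 213.9]
ft_force: [0.1, -0.7, -3.0]
```

```bash
for i in 1 2 3 4; do python3 -m pendant '[[0,0,-0.0012,0,0,0,1],[0,0,0,0,0,0,1]]' | grep -E "tool|ft_"; done
```

```text
tool_pos: [479.5, 7.1, 212.9]
ft_force: [0.1, -0.7, -3.7]
tool_pos: [479.5, 7.1, 211.7]
ft_force: [-0.1, 0.5, -2.7]
tool_pos: [479.7, 7.1, 210.9]
ft_force: [-1.1, 0.2, 0.7]
tool_pos: [480.0, 7.1, 210.9]
ft_force: [-7.6, 0.5, 13.3]
```

Deck contact comes at TCP z 210.9, exactly the expected height. I raise slightly and slide in.

```bash
python3 -m pendant '[[0,0,0.0022,0,0,0,1],[0.008,-0.0001,0,0,0,0,1],[0.008,-0.0001,0,0,0,0,1],[0.008,-0.0001,0,0,0,0,1],[0.008,-0.0002,0,0,0,0,1],[0,0,0,0,0,0,1]]' | grep -E "tool|ft_";  python3 -m pendant '[[0.008,-0.0001,0,0,0,0,1],[0.008,-0.0002,0,0,0,0,1],[0.007,-0.0001,0,0,0,0,1],[0.005,-0.0001,0,0,0,0,1],[0,0,0,0,0,0,1]]' | grep -E "tool|ft_|grip"
```

```text
tool_pos: [512.2, 6.5, 211.6]
ft_force: [0.2, -0.0, -2.3]
tool_pos: [540.0, 6.1, 211.6]
ft_force: [0.5, 2.0, -3.9]
grip_width: 0.145
grip_force: 70.5
```

```bash
for i in 1 2 3 4 5; do python3 -m pendant '[[0.003,0,0,0,0,0,1],[0,0,0,0,0,0,1]]' | grep -E "tool|ft_"; done
```

```text
tool_pos: [542.6, 6.1, 211.5]
ft_force: [0.5, 1.5, -4.2]
tool_pos: [545.7, 6.1, 211.6]
ft_force: [-0.0, 1.5, -3.7]
tool_pos: [548.8, 6.1, 211.6]
ft_force: [-0.0, 2.5, -3.7]
tool_pos: [551.5, 6.1, 211.5]
ft_force: [-2.0, 1.8, -2.5]
tool_pos: [553.0, 6.4, 211.0]
ft_force: [-14.4, 1.9, 6.2]
```

Nose contact at x about 552, close to the spent pack's home grip. One small extra push to be sure, then release and back off.

```bash
python3 -m pendant '[[0.002,0,0,0,0,0,1],[0,0,0,0,0,0,1]]' | grep -E "tool|ft_"; python3 -m pendant '[[-0.003,0,0,0,0,0,1],[0,0,-0.001,0,0,0,1],[0,0,0,0,0,0,0.5],[0,0,0,0,0,0,0.5],[0,0,0,0,0,0,0.5],[0,0,0.04,0,0,0,0.5],[0,0,0.05,0,0,0,0.5],[-0.03,0,0,0,0,0,0.5],[0,0,0,0,0,0,0.5]]'; python3 - <<'E'
from h import *
w=eyes.get_image("wrist"); cv2.imwrite("pics/w5.png",w["img"][:,:,::-1])
E
```

```text
tool_pos: [554.0, 6.4, 210.9]
ft_force: [-22.0, 2.8, 14.2]
clock: 22.42
tool_pos: [522.7, 6.2, 300.9]
orientation: [0.0, 1.0, -0.009, 0.0]
ft_force: [0.2, -0.5, -0.3]
grip_width: 0.501
grip_force: 0.0
```

View pics/w5.png

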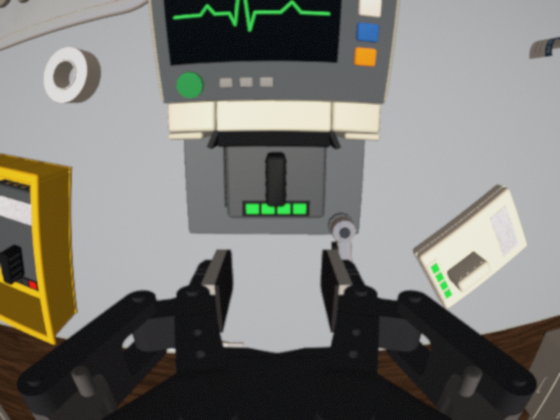

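The pack is in the bay, its rear edge at row ~216 with four green cells showing, and the latch bar lies to the right of centre (343,235). Next I check the rear edge against the earlier home position.

```bash
python3 - <<'E'
from h import *
w=eyes.get_image("wrist"); v=w["img"].max(2).astype(int)
print([(y,int(v[y,236:243].mean()),int(v[y,312:320].mean())) for y in range(205,226)])
for p in((232,216),(320,216)): print(wcast(w,*p,30).round(1))
d=eyes.get_image("top"); hsv=cv2.cvtColor(d["img"],cv2.COLOR_RGB2HSV); q=(hsv[...,0]>45)&(hsv[...,0]<80)&(hsv[...,1]>100); q[:200]=0;q[:,:230]=0;q[:,300:]=0
print([(b[0],b[1],cast(d,*b[0],30).round(1)) for b in blobs(q,3)]); print("red cell before",cast(d,263.5,220.0,30).round(1))
E
```

```text
[(205, 96, 98), (206, 95, 98), (207, 95, 98), (208, 95, 98), (209, 95, 97), (210, 96, 97), (211, 95, 97), (212, 95, 97), (213, 95, 96), (214, 94, 96), (215, 94, 95), (216, 89, 92), (217, 85, 92), (218, 90, 102), (219, 103, 112), (220, 113, 115), (221, 117, 116), (222, 117, 116), (223, 117, 115), (224, 117, 116), (225, 117, 115)]
[519.6  38.6  30. ]
[518.4 -29.5  30. ]
[]
red cell before [522.9 -10.3  30. ]
```

```bash
python3 - <<'E'
from h import *
w=eyes.get_image("wrist")
def edges(im,us,y0,y1):
    g=cv2.GaussianBlur(im.astype(np.float32).max(2),(5,1),0); return g[y0:y1,us].mean(1).round().astype(int)
a=cv2.imread("pics/w2.png"); b=w["img"]
print("w2 pack cols 228-240 rows 240-272",edges(a,slice(226,234),240,275))
print("w5 rows 205-245",edges(b,slice(233,241),205,245))
# TCP when w2: (554.5,2.7,309.5); now print camera origin
R=np.array(w["R"]);o=-R.T@np.array(w["t"]);print(o,r.get_state()["tool_pos"])
def rel(p,z,dx,dz): return wcast(w,*p,z-dz)+[dx,0,dz]   # same attitude, shifted camera
s=r.get_state()["tool_pos"]; dx,dz=554.5-s[0],309.5-s[2]
for v in(248,250,252,262,264,266): print("w2",v,rel((236,v),30 if v<255 else 8,dx,dz)[0].round(1))
for v in(215,217,219,232,234,236): print("w5",v,wcast(w,236,v,30 if v<225 else 8)[0].round(1))
E
```

```text
w2 pack cols 228-240 rows 240-272 [110 110 110 109 109 109 109 108 102  89  73  65  63  60  59  57  55  54
  51  50  49  50  52  59  66  68  69  68  64  62  60  60  59  57  55]
w5 rows 205-245 [102 101 102 102 101 101 102 101 101 101 101  97  93  93 102 113 117 118
 118 118 118 117 118 118 117 117 117 117 116 123 148 172 184 187 188 187
 187 187 188 188]
[594.08110224   2.91652295 268.50007729] [524.0359396    5.98754756 300.26995769]
w2 248 519.9
w2 250 518.1
w2 252 516.3
w2 262 496.6
w2 264 494.5
w2 266 492.5
w5 215 520.9
w5 217 519.3
w5 219 517.7
w5 232 498.9
w5 234 497.1
w5 236 495.3
```

The rear-edge to deck-front distance matches the spent pack's within about 2 mm, and the nose met the end wall. Now I grip the knob again.

```bash
python3 -m pendant '[[-0.031,-0.029,0,0,0,0,0.5],[-0.031,-0.029,0,0,0,0,0.5],[0,0,-0.04,0,0,0,0.5],[0,0,-0.035,0,0,0,0.5],[0,0,-0.018,0,0,0,0.5],[0,0,0,0,0,0,0.5],[0,0,0,0,0,0,1],[0,0,0,0,0,0,1],[0,0,0,0,0,0,1],[0,0,0,0,0,0,1]]' 25
```

```text
clock: 23.88
tool_pos: [462.2, -52.1, 208.6]
orientation: [0.0, 1.0, -0.009, 0.001]
ft_force: [0.9, 1.0, 4.1]
grip_width: 0.184
grip_force: 25.0
```

```bash
python3 -m pendant '[[0.0004,0.0055,0,0,0,0,1],[0.0003,0.0055,0,0,0,0,1],[0.0018,0.0052,0,0,0,0,1],[0.0018,0.0051,0,0,0,0,1],[0.0028,0.0046,0,0,0,0,1],[0.0034,0.0044,0,0,0,0,1],[0.004,0.0038,0,0,0,0,1],[0.0045,0.0032,0,0,0,0,1]]' | grep -E "tool|ft_|width"; python3 -m pendant '[[0.0048,0.0025,0,0,0,0,1],[0.0052,0.0019,0,0,0,0,1],[0.0054,0.0011,0,0,0,0,1],[0.0055,0.0004,0,0,0,0,1],[0,0,0,0,0,0,1]]'
```

```text
tool_pos: [480.6, -15.3, 208.0]
ft_force: [-5.0, -6.3, 6.3]
grip_width: 0.188
clock: 25.5
tool_pos: [501.3, -8.6, 207.8]
orientation: [-0.0, 1.0, -0.009, -0.001]
ft_force: [-4.1, -0.7, 6.9]
grip_width: 0.185
grip_force: 26.0
```

```bash
python3 -m pendant '[[0.002,0,0,0,0,0,1],[0.002,0,0,0,0,0,1],[0,0,0,0,0,0,1]]' | grep -E "tool|ft_"; python3 -m pendant '[[-0.002,0,0,0,0,0,1],[0,0,0,0,0,0,0.5],[0,0,0,0,0,0,0.5],[0,0,0,0,0,0,0.5],[0,0,0.04,0,0,0,0.5],[0,0,0.05,0,0,0,0.5],[0,0,0.05,0,0,0,0.5],[0,-0.05,0.05,0,0,0,0.5],[0,-0.05,0,0,0,0,0.5],[0,-0.05,0,0,0,0,0.5],[0,-0.05,0,0,0,0,0.5],[0,0,0,0,0,0,0.5]]'; python3 - <<'E'
from h import *
d=eyes.get_image("top"); im=d["img"]
hsv=cv2.cvtColor(im,cv2.COLOR_RGB2HSV); m=(hsv[...,0]>95)&(hsv[...,0]<130)&(hsv[...,1]>110)&(hsv[...,2]>80)
print([(c.tolist(),cast(d,*c,56).round(1)) for c,k,_ in blobs(m,8)])
a=cv2.resize(im[130:260,215:300],None,fx=4,fy=4,interpolation=cv2.INTER_CUBIC); b=cv2.resize(im[180:285,85:185],(400,520))
cv2.imwrite("pics/end.png",np.hstack([a,b])[:,:,::-1])
E
```

```text
tool_pos: [504.8, -8.4, 207.7]
ft_force: [-5.7, 1.1, 8.3]
clock: 27.38
tool_pos: [503.2, -205.6, 391.7]
orientation: [0.0, 1.0, -0.011, -0.0]
ft_force: [-0.1, 0.4, -0.4]
grip_width: 0.498
grip_force: 0.0
[([437.3, 116.2], array([ 770.4, -420.4,   56. ])), ([374.3, 154.5], array([ 676.4, -269. ,   56. ])), ([460.0, 165.7], array([ 651.3, -469.7,   56. ])), ([280.4, 164.5], array([650.7, -49. ,  56. ])), ([262.8, 230.2], array([496.8,  -9.4,  56. ]))]
```

View pics/end.png

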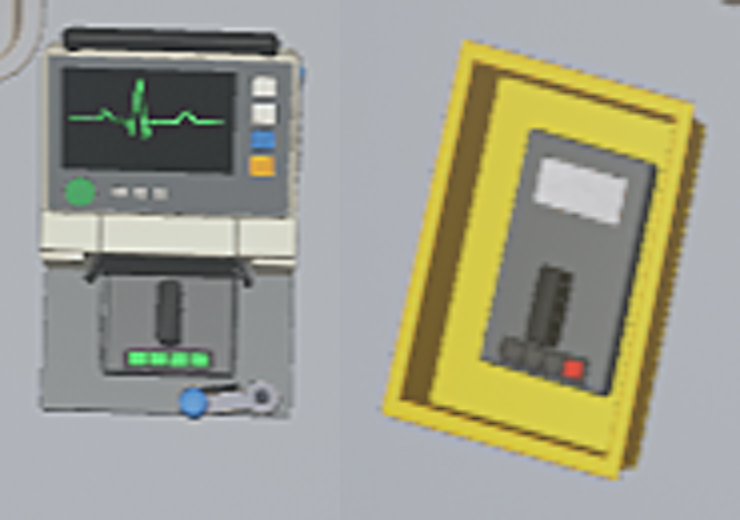

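The charged pack sits home and the spent pack is in the bin. The knob, though, is at (262.8,230.2) against 227.7 at the start, about 6 mm short of shut because it slipped in the pads. I'll push it home from the front with closed fingers.

```bash
python3 -m pendant '[[-0.009,0.049,0,0,0,0,1],[-0.008,0.049,0,0,0,0,1],[-0.008,0.049,0,0,0,0,1],[-0.01,0.049,-0.01,0,0,0,1],[0,0,-0.05,0,0,0,1],[0,0,-0.05,0,0,0,1],[0,0,-0.045,0,0,0,1],[0,0,-0.028,0,0,0,1],[0,0,0,0,0,0,1],[0,0,0,0,0,0,1]]' | grep -E "tool|ft_|width"; for i in 1 2 3; do python3 -m pendant '[[0.003,0,0,0,0,0,1],[0.003,0,0,0,0,0,1],[0,0,0,0,0,0,1]]' | grep -E "tool|ft_"; done
```

```text
tool_pos: [468.9, -6.4, 210.0]
ft_force: [0.3, -0.5, 0.5]
grip_width: 0.003
tool_pos: [474.9, -7.0, 209.4]
ft_force: [-0.2, 0.1, -0.1]
tool_pos: [480.4, -6.8, 208.5]
ft_force: [-1.5, 1.3, 0.3]
tool_pos: [485.4, -6.6, 208.2]
ft_force: [-9.7, 1.6, 6.7]
```

```bash
python3 -m pendant '[[0.002,0,0,0,0,0,1],[0,0,0,0,0,0,1]]' | grep -E "tool|ft_"; python3 -m pendant '[[-0.01,0,0,0,0,0,1],[-0.02,0,0,0,0,0,1],[0,0,0.05,0,0,0,1],[0,0,0.05,0,0,0,1],[0,0,0.05,0,0,0,1],[0,-0.05,0.03,0,0,0,1],[0,-0.05,0,0,0,0,1],[0,-0.05,0,0,0,0,1],[0,-0.05,0,0,0,0,1],[0,0,0,0,0,0,1]]' | grep -E "tool|ft_"; python3 - <<'E'
from h import *
d=eyes.get_image("top"); im=d["img"]
hsv=cv2.cvtColor(im,cv2.COLOR_RGB2HSV); m=(hsv[...,0]>95)&(hsv[...,0]<130)&(hsv[...,1]>110)&(hsv[...,2]>80); m[:210]=0
print([(c.tolist(),cast(d,*c,56).round(1)) for c,k,_ in blobs(m,8)])
q=(hsv[...,0]>45)&(hsv[...,0]<80)&(hsv[...,1]>100)&(hsv[...,2]>80); q[:200]=0;q[:,:240]=0;q[:,290:]=0; ys,xs=np.nonzero(q); print("gauge",len(xs),cast(d,xs.mean(),ys.mean(),30).round(1))
E
```

```text
tool_pos: [486.5, -6.5, 208.0]
ft_force: [-16.3, 1.5, 13.4]
tool_pos: [458.4, -209.9, 389.3]
ft_force: [-0.5, 0.4, -0.0]
[([262.7, 227.3], array([503.5,  -9.1,  56. ]))]
gauge 64 [524.5   5.1  30. ]
```

The latch is back at its starting shut position (227.3 against 227.7). The charged pack's gauge is within 2 mm of where the spent pack's was, and the arm is clear.

```bash
python3 -c "
from plant import r
print(r.finish_job())"
```

```text
the job is handed in; nothing more can be done
None
```

I handed the job in: the spent pack is in the bin, the charged pack is home in the bay and the latch is shut, all confirmed by camera; the hand-in call returned no verdict.

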